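# Fit the charged battery pack to the label printer

### The arm

A 7-joint arm with a two-finger parallel gripper is mounted at the origin on the work surface. World frame = base frame: x ahead of the robot, y to its left, z up, the work surface at z = 0. Lengths are in m, angles in rad, forces in N, time in s.
With the tool pointing down it reaches from about 0.4 to 0.85 m from the base axis. Payload 10.4 kg.
Tool frame: the origin (TCP) lies midway between the tips of the shut fingers; the grasp point (between the pads) lies 19 mm behind it (grip_point_offset is the distance from the TCP to the grasp point, in m); y points along the fingers, z is the direction in which the jaws open and shut, and the axes are right-handed (so a half turn about y gives the same grasp; the last joint's range is limited). The gripper opens to 85 mm and grips with 20 to 120 N. Pads are 22 mm wide; open, the fingers measure 114 mm over their backs; the gripper's body (76 mm by 85 mm) begins 54 mm behind the grasp point. The pads swing forward as they close: fully open they stand 13 mm farther back than shut.
Start: joints at [1.126, 0.332, -0.065, 1.46, 0.022, 1.35, -0.088], TCP at [0.256, -0.57, 0.231] pointing down, gripper open.
Joint ranges: [-2.6, 2.6], [-0.5, 2.12], [-1.47, 1.34], [0.16, 2.42], [-1.27, 4.41], [0.06, 2.06], [-2.6, 2.6]. Speed limits (rad/s): [2.22, 2.22, 2.79, 2.79, 3.14, 3.14, 3.14].

### API

Orientations are given as a unit quaternion [x, y, z, w].
In Python, from workcell import * gives the robot as it stands.
- The arm moves only by the tool send_rows, never from a script. Its argument "motion" is a list of rows, each a list of 7 numbers: the opening in per cent of the stroke, from 0 (shut) to 100 (fully open), then the shift along the tool's x, y, z in m, then the turn, a rotation vector about the tool's x, y, z in rad. In form: [[claw, tx, ty, tz, ax, ay, az], ...]. A call has 1 to 10 rows; each row is the pose to reach, as a shift and turn from the pose commanded when the call began, along the tool's axes at that moment; what a row does not reach only later rows make up. A row lasts 1/12 s, in which the tool goes at most 41.7 mm and 7.16 degrees, less where a joint would pass 70% of its speed; a pose out of reach is approached as far as the arm can. A call with a gripper value outside its range is refused whole. The fingers move at their own pace and stop on an object; "squeeze" is the grip in N (left out, the last holds). Time passes only in rows, so rows that repeat a pose let the fingers close. It gives the time, the measured TCP pose, the force and the opening at its end, in the units of the state.
- get_obs(): the state, without advancing time (a new reading comes with each control period).
- camera(name): name is "scene" or "top"; returns a dict with "pixels" (384x512x3 uint8, red, green, blue), "range_z" (384x512 float32, m along the optical axis (not along the pixel's ray), 0 where there is no reading), "fovy" (degrees; the focal length in pixels is half the picture's height over the tangent of half this angle, whatever the lens; pixels are square), "cx", "cy" (the principal point, pixels), "dist_coeffs" ([k1, k2, p1, p2, k3] as OpenCV has them; the pictures are not rectified), "view" (4x4, takes a point from world to camera coordinates). Camera axes: x right, y down, z forward; pixel columns grow to the right and rows downward; lengths in m; the calibration is good to about 2 mm. A picture is of the moment at which its call begins.
- hand_in(): hands the job in, once; it reports no verdict.
The state is a dict: "clock": time; "joint_pos": joint angles; "joint_velocities": joint speeds; "tau": joint torques, N m; "position": TCP position; "ee_rot": TCP orientation; "ft_force": force on the tool from outside, world axes, zero at the start; "torque": the same for the moment, N m; "grip_width": opening from 0.0 (shut) to 1.0 (fully open).
Only numpy, scipy, OpenCV 4.12 (cv2) and the standard library are available. Lean on these libraries where they do the work, as an engineer would, in place of code of your own. Each camera call takes 0.05 s, during which the arm holds its last target.

### The job

The label printer on the post office counter is waiting for its battery pack, which sits latched on the charger. Press the charger's catch so that the pack springs free, slide it back out of the dovetail rails, then slide it into the rails on the printer's battery deck until that catch clicks up and the pack stays fully home by itself, and let go. Feel your way and push gently: never lean hard on the catch, force the pack against the rails or the end stop, or wrench it out of a closed catch, and leave the stamps, scale pan, tape cutter and jar as they are.

Things in the scene. Friction and masses are not known exactly. Their poses are not given: they have to be found in the camera images.
- pack_centre (a point): Black battery pack with a paper sticker on top, 72 mm long (x), 40 wide (y), 62 high, about 0.3 kg. Point: middle of its case, 36 mm above its underside, 26 below its top; +x points to the leading end, which enters the rails. The lowest 10 mm is a dovetail foot, 39.7 mm wide below and narrower above, full length; the case above it is gripped across its 40 mm width.
- pack: The pack (see pack_centre); origin in the middle of its underside. A notch in the underside takes the catch's tongue.
- charger_home (a point): On the charger: where pack_centre is when the pack touches the end stop; 36 mm above the deck. +x is the slide-in direction, z up. At the start the latched pack rests 1.8 mm short of the stop. Drawn back (-x) by 46 mm or more from here it is out of the rails and can be lifted.
- charger: Off-white desk charger, fixed, 100 x 106 mm, its deck 26 mm above the counter, end block 34 mm above the deck. Origin on the counter under charger_home. In the end block a damped spring ejector (about 8 N) pushes the pack out by 10 mm within half a second once the catch is down.
- charger_rails (a point): Mouth of the charger's rails, middle, on the deck; 9 mm behind charger_home. Rails (both shoes alike): undercut dovetail, 45 mm long from here to the stop, 9 mm high, 64 mm over their outer faces; play for the foot 2 mm up, 1.1 mm to each side. In front of them a funnel of two cheeks 9 mm high, 25 mm long, opening to 54 mm, on a deck that reaches 31 mm out.
- charger_catch_pad (a point): Middle of the top of the charger's ribbed black release pad, 20 x 20 mm, 8 mm above the deck; at x +7, y +52 mm from charger_home (left of the rails, looking along the slide-in direction). Pressed straight down it gives 5.5 mm, then is solid; it springs up by itself.
- charger_catch (a joint): How far the charger's catch is down, m: 0 up (holding), 0.0045 or more frees the pack, 0.0055 solid. Pad and steel tongue move together. It takes about 1 N to start and 2.5 N at the bottom, plus 1 to 3 N while the pack bears on it. Once the pack has sprung out the tongue stays down, 0.002 to 0.004, under the pack.
- printer_home (a point): On the printer: where pack_centre is when the pack touches the end stop; 36 mm above the deck. +x is the slide-in direction, z up. The catch clicks up in the last 1.8 mm before the stop; let go sooner, the ejector pushes the pack out again. Latched, the pack rests about 1.8 mm short of the stop.
- printer: Grey label printer, fixed, 208 x 110 mm, 91 mm high over its humped black roll cover at the far (+x) end. Near end: battery deck 34 mm above the counter, before a wall 70 mm high that is the end stop. Origin on the counter under printer_home.
- printer_rails (a point): Mouth of the printer's rails, middle, on the deck; 9 mm behind printer_home; rails, funnel and deck as on the charger. Sliding in, the pack's leading end pushes a sloped steel tongue down (2 to 4 N) from about 32 to 23 mm before home and meets the spring ejector (6 to 8 N) from 12 mm before home.
- printer_catch (a joint): How far the printer's catch is down, m: 0 up, 0.002 to 0.004 while the pack rides on it, 0 again when it has clicked into the pack's notch. Its pad lies at x +7, y +52 mm from printer_home and is not needed.
- stamp0: Bystander: a rubber date stamp with a red handle, 97 mm high, standing in a slot of the walnut stand (240 x 85 x 45 mm) at the left; origin under its foot.
- stamp1: Bystander: a rubber date stamp with a red handle, 97 mm high, standing in a slot of the walnut stand (240 x 85 x 45 mm) at the left; origin under its foot.
- stamp2: Bystander: a rubber date stamp with a red handle, 97 mm high, standing in a slot of the walnut stand (240 x 85 x 45 mm) at the left; origin under its foot.
- stamp3: Bystander: a rubber date stamp with a red handle, 97 mm high, standing in a slot of the walnut stand (240 x 85 x 45 mm) at the left; origin under its foot.
- scale_pan: Bystander: round enamel pan, 242 mm across, 24 mm high, loose on a low parcel scale 62 mm high at the right; origin under its middle.
- tape_cutter: Bystander: steel tape cutter base, 75 x 160 x 78 mm, near the robot at the right; origin under its middle.
- jar: Bystander: open glass jar, 76 mm across, 95 mm high, near the robot at the left; origin under its middle.
Mind the look-alikes: they are no part of the job. Leave any pink look-alike of the charger alone. What is shaped like the pack but turquoise is not meant.

How it is judged:
By the outcome, as a careful person would: the job done as asked, in the order asked, and still so for the second after the job is handed in, with the robot touching nothing.
It also fails if it takes over 67 s, if anything falls off the work surface, if the arm or the gripper's body presses on something with over 40 N, if the wrist force passes 120 N, or if a joint passes its speed limit or range.

## Working session

There is one attempt and no reset: what is moved stays moved. The work goes in short steps, Python scripts to look and compute and a tool call to move; the robot and the scene stay as the last step left them, time stands still between calls to the robot, and variables do not carry over. Pictures are saved under pics/ and viewed, and the job is handed in when it is done.

Besides the shell and the picture viewer there is one more tool, called after ">>>" by a JSON object that holds its "api" and its "payload", one argument or row to a line. send_rows: Moves the arm, as the interface text tells. Its arguments: {"type":"object","properties":{"motion":{"type":"array"},"squeeze":{"type":"number"}},"required":["motion"]}

```bash
mkdir -p pics; ls; python3 - <<'E'
from workcell import *
import cv2,pickle
o=get_obs();print(o)
for n in("scene","top"):
    c=camera(n);pickle.dump(c,open(n+"0.pkl","wb"))
    cv2.imwrite(f"pics/{n}0.png",cv2.resize(c["pixels"][:,:,::-1],(800,600),interpolation=cv2.INTER_CUBIC))
    print(n,c["fovy"],c["cx"],c["cy"],c["dist_coeffs"],c["view"].round(4).tolist())
E
```

```text
pics
{'clock': 0.0, 'joint_pos': array([ 1.12640247,  0.33290655, -0.06469199,  1.46095295,  0.02161984,
        1.34991163, -0.08851238]), 'joint_velocities': array([-6.00526185e-04, -6.63847429e-04, -1.36224443e-04, -4.75225666e-04,
        4.25060502e-05, -3.22670892e-04,  1.39747280e-05]), 'tau': array([-4.99262333e-04, -6.25463533e+01,  4.89635125e-02, -3.91604733e+01,
        1.63373176e-02,  9.87318519e-03,  5.68073324e-05]), 'position': array([ 0.25569975, -0.56987808,  0.23048872]), 'ee_rot': array([-0.14816651,  0.69194398, -0.69093441,  0.14788459]), 'ft_force': array([0.07168152, 0.1051241 , 0.56939274]), 'torque': array([ 0.03163003, -0.00864161,  0.01356403]), 'grip_width': 1.0042259000692755}
scene 50.26863527759594 256.2916454818768 189.0045164063216 [-0.09535824  0.          0.          0.          0.        ] [[-0.6816, 0.7316, 0.0146, 0.3348], [0.5874, 0.559, -0.5853, -0.23], [-0.4363, -0.3904, -0.8107, 1.5759], [0.0, 0.0, 0.0, 1.0]]
top 46.926834575023946 252.68115242271972 192.18589104612886 [-0.13262587  0.          0.          0.          0.        ] [[-0.0292, -0.9995, -0.0098, -0.0056], [-0.9872, 0.0304, -0.1566, 0.5044], [0.1568, 0.0051, -0.9876, 1.4727], [0.0, 0.0, 0.0, 1.0]]
```

View pics/scene0.png

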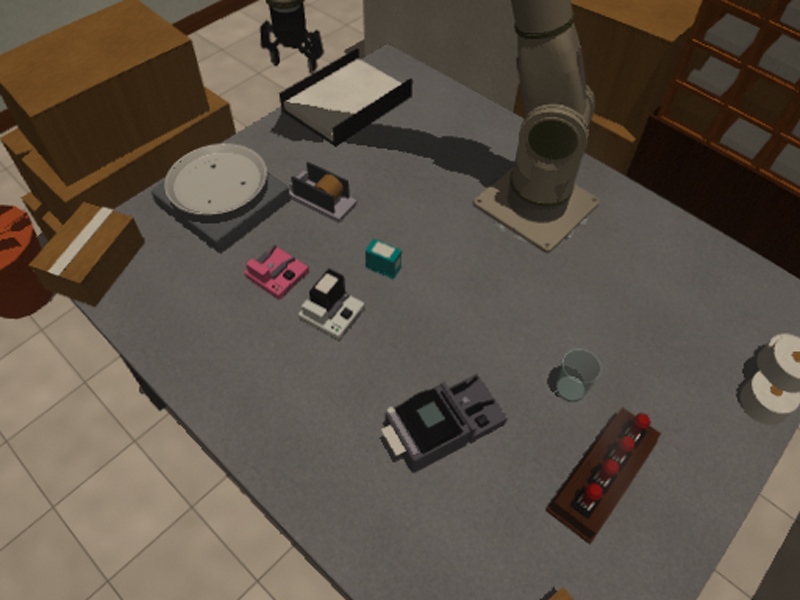

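View pics/top0.png

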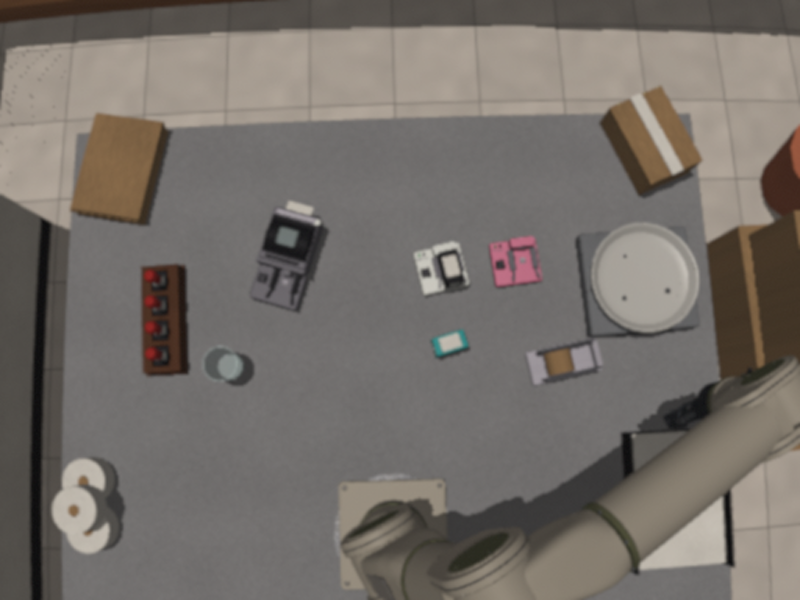

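The off-white charger with the black pack is at about (442,268) in the enlarged top view, and the printer is at (290,250). The look-alikes are the pink charger at (515,262) and the turquoise pack at (450,343). The off-white charger and black pack fit the description, so I'll confirm them in enlarged crops.

```bash
cat > h.py <<'E'
import numpy as np,cv2,pickle
def K(c):
    f=192/np.tan(np.radians(c["fovy"])/2);return np.array([[f,0,c["cx"]],[0,f,c["cy"]],[0,0,1]])
def und(c,uv):
    return cv2.undistortPoints(np.asarray(uv,float).reshape(-1,1,2),K(c),np.array(c["dist_coeffs"])).reshape(-1,2)
def plane(c,uv,z):
    n=und(c,uv);V=c["view"];R=V[:3,:3];C=-R.T@V[:3,3]
    d=np.c_[n,np.ones(len(n))]@R
    return C+d*((z-C[2])/d[:,2])[:,None]
def cloud(c):
    v,u=np.mgrid[0:384,0:512];n=und(c,np.c_[u.ravel(),v.ravel()]);z=c["range_z"].ravel()[:,None]
    p=np.c_[n*z,z];V=c["view"];return ((p-V[:3,3])@V[:3,:3]).reshape(384,512,3)
def proj(c,P):
    V=c["view"];r=cv2.Rodrigues(V[:3,:3])[0]
    return cv2.projectPoints(np.asarray(P,float).reshape(-1,1,3),r,V[:3,3],K(c),np.array(c["dist_coeffs"]))[0].reshape(-1,2)
def load(n):return pickle.load(open(n,"rb"))
E
python3 - <<'E'
from h import *
t=load("top0.pkl");s=load("scene0.pkl")
def crop(c,u,v,w,h,k):return cv2.resize(c["pixels"][v:v+h,u:u+w,::-1],(w*k,h*k),interpolation=cv2.INTER_CUBIC)
a=np.hstack([crop(t,258,145,50,50,8),crop(t,155,125,62,80,1*6)[:400,:372]]) if 0 else None
cv2.imwrite("pics/c1.png",np.hstack([crop(t,258,145,50,50,8),crop(s,185,165,50,50,8)]))
cv2.imwrite("pics/c2.png",np.hstack([crop(t,150,125,66,80,6),crop(s,240,232,66+0,80,6)]))
for n,c in(("t",t),("s",s)):
    P=cloud(c)
    m=(P[...,2]>-.02)&(P[...,2]<.3)&(P[...,0]>.2)&(P[...,0]<.8)&(abs(P[...,1])<.4)
    print(n,np.median(P[m][:,2]))
E
```

```text
t 0.00021575204624216569
s -0.00031828826853038934
```

View pics/c1.png

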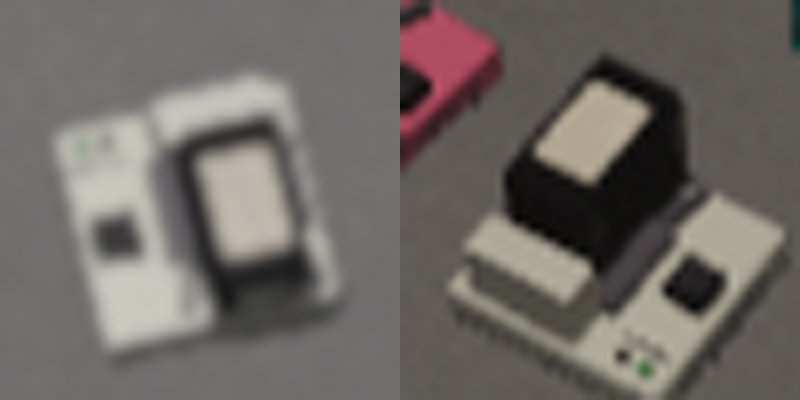

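View pics/c2.png

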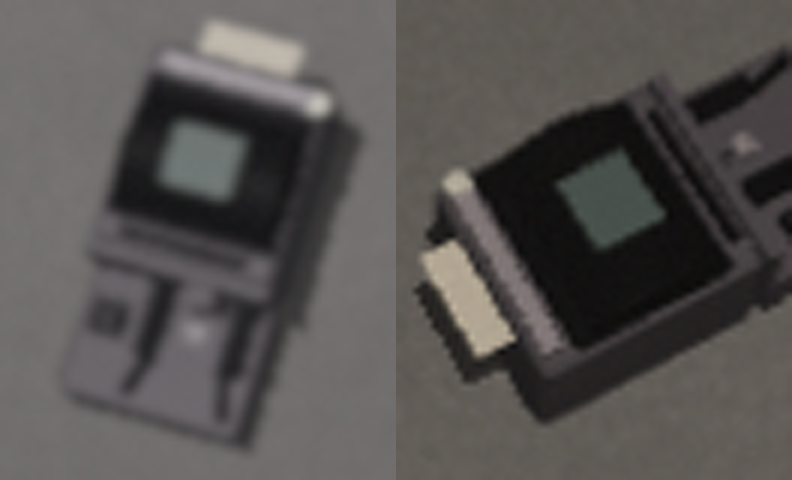

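```bash
python3 - <<'E'
from h import *
t=load("top0.pkl");s=load("scene0.pkl")
for n,c,ub,pb in(("top",t,(258,145,302,193),(155,130,215,200)),("scene",s,(188,170,236,218),(240,235,328,302))):
    P=cloud(c);hsv=cv2.cvtColor(c["pixels"],cv2.COLOR_RGB2HSV)
    # depth profile
    u0,v0,u1,v1=ub
    Q=P[v0:v1,u0:u1].reshape(-1,3)
    print(n,"charger z hist",np.histogram(Q[:,2],bins=np.arange(-.004,.1,.004))[0])
    for lo,hi,nm in((.022,.030,"deck"),(.055,.064,"endblock"),(.083,.093,"packtop")):
        q=Q[(Q[:,2]>lo)&(Q[:,2]<hi)];r=cv2.minAreaRect((q[:,:2]*1000).astype(np.float32));print(nm,len(q),np.median(q[:,2]).round(4),r, q.mean(0).round(4))
    u0,v0,u1,v1=pb;Q=P[v0:v1,u0:u1].reshape(-1,3)
    print(n,"printer z hist",np.histogram(Q[:,2],bins=np.arange(-.004,.1,.004))[0])
    for lo,hi,nm in((.031,.037,"deck"),(.025,.1,"all"),(.06,.1,"wallplus")):
        q=Q[(Q[:,2]>lo)&(Q[:,2]<hi)];r=cv2.minAreaRect((q[:,:2]*1000).astype(np.float32));print(nm,len(q),np.median(q[:,2]).round(4),r,q.mean(0).round(4))
    # sticker
    px=c["pixels"].astype(int)
    u0,v0,u1,v1=ub
    m=(P[...,2]>.08)&(P[...,2]<.095)&(px.sum(2)>330);m[:v0]=0;m[v1:]=0;m[:,:u0]=0;m[:,u1:]=0
    v,u=np.nonzero(m);w=plane(c,np.c_[u,v],.088);r=cv2.minAreaRect((w[:,:2]*1000).astype(np.float32));print("sticker",len(u),w.mean(0),r)
    # pads: dark pixels
    for nm,z,zr in(("cpad",.034,ub),("ppad",.042,pb)):
        u0,v0,u1,v1=zr
        m=(abs(P[...,2]-z)<.004)&(px.sum(2)<(150 if nm=="cpad" else 190)); mm=np.zeros_like(m);mm[v0:v1,u0:u1]=m[v0:v1,u0:u1]
        k,l,st,ce=cv2.connectedComponentsWithStats(mm.astype(np.uint8))
        for i in range(1,k):
            if st[i,4]>8: print(nm,st[i],ce[i].round(1),plane(c,[ce[i]],z).round(4))
E
```

```text
top charger z hist [506 380 118  13  13  36 101 152 102  69  27  11   6   7  20  38  29   4
   7   5   5  33 103 100  17]
deck 276 0.0259 ((575.46044921875, -124.31185913085938), (99.60382080078125, 106.2547836303711), 11.49239730834961) [ 0.5682 -0.1081  0.026 ]
endblock 76 0.0594 ((578.1454467773438, -138.5240478515625), (94.65115356445312, 52.04568099975586), 10.453717231750488) [ 0.6062 -0.1313  0.0593]
packtop 229 0.0878 ((566.787109375, -141.68035888671875), (71.88114166259766, 40.597900390625), 11.892329216003418) [ 0.5668 -0.1419  0.0878]
top printer z hist [871 655 181  30  15  17  12  54 156 242 149  76  61  19  16  32  92 151
 249 182 110 105 125 155  64]
deck 333 0.0339 ((598.2159423828125, 221.94967651367188), (108.35926818847656, 194.99688720703125), 71.64015197753906) [0.5427 0.2397 0.0339]
all 2037 0.0676 ((614.929931640625, 216.52847290039062), (109.68013000488281, 229.8228302001953), 71.21082305908203) [0.6079 0.2151 0.0611]
wallplus 1238 0.0745 ((646.1972045898438, 206.3100128173828), (108.66212463378906, 161.47125244140625), 71.33784484863281) [0.6417 0.2053 0.076
[... 1205 characters left out ...]
300781, 227.54620361328125), 72.20368194580078) [0.6258 0.2253 0.0632]
wallplus 1829 0.0736 ((645.8795166015625, 209.5850067138672), (114.09293365478516, 162.10665893554688), 72.20369720458984) [0.6514 0.2137 0.0762]
sticker 98 [ 0.56826617 -0.13954028  0.088     ] ((568.2173461914062, -139.5616455078125), (41.55742645263672, 29.24481773376465), 12.196824073791504)
cpad [218 198   7   5  21] [221.2 200.1] [[ 0.5682 -0.0853  0.034 ]]
ppad [289 240  17  12  60] [296.6 246.2] [[0.5329 0.2039 0.042 ]]
ppad [297 256  20  10  70] [305.3 260.3] [[0.5511 0.2528 0.042 ]]
ppad [304 265   8   8  39] [308.  268.1] [[0.5653 0.2745 0.042 ]]
ppad [280 287   7   4   9] [283.1 288.7] [[0.663  0.2629 0.042 ]]
```

```bash
cat >> h.py <<'E'
def ortho(c,o,yaw,z,xr,yr,k=4):
    # picture: up=+x', left=+y', k px/mm ; plane height z
    xs=np.arange(xr[1],xr[0],-1/k);ys=np.arange(yr[1],yr[0],-1/k)
    X,Y=np.meshgrid(xs,ys,indexing="ij");ca,sa=np.cos(yaw),np.sin(yaw)
    W=np.c_[(o[0]+(ca*X-sa*Y)/1000).ravel(),(o[1]+(sa*X+ca*Y)/1000).ravel(),np.full(X.size,z)]
    p=proj(c,W).astype(np.float32).reshape(X.shape+(2,))
    im=cv2.remap(c["pixels"][:,:,::-1].copy(),p[...,0],p[...,1],cv2.INTER_CUBIC)
    for mm in range(int(xr[0]),int(xr[1])):
        if mm%10==0: cv2.line(im,(0,int((xr[1]-mm)*k)),(8 if mm else 30,int((xr[1]-mm)*k)),(0,255,255),1)
    for mm in range(int(yr[0]),int(yr[1])):
        if mm%10==0: cv2.line(im,(int((yr[1]-mm)*k),0),(int((yr[1]-mm)*k),8 if mm else 30),(0,255,255),1)
    return im
E
python3 - <<'E'
from h import *
t=load("top0.pkl");s=load("scene0.pkl")
o=(.555,.222);y=np.radians(-18.3)
A=[ortho(c,o,y,.043,(-60,60),(-50,75),3) for c in(t,s)]
cv2.imwrite("pics/o1.png",cv2.convertScaleAbs(np.hstack(A),alpha=2))
E
```

```text
(no output)
```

View pics/o1.png

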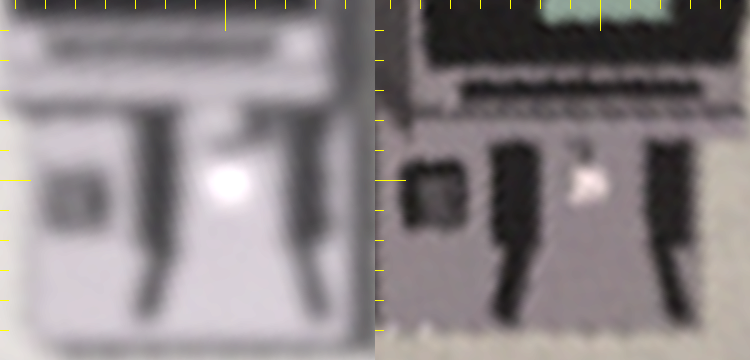

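```bash
cat >> h.py <<'E'
from scipy.spatial.transform import Rotation as Rn
def rel(obs,target,yaw):
    """yaw: direction of jaw axis' perpendicular (slide dir). tool y down; tool z (jaw) along +-y' """
    R0=Rn.from_quat(obs["ee_rot"]);best=None
    for sg in(1,-1):
        z=sg*np.array([-np.sin(yaw),np.cos(yaw),0]);yv=np.array([0,0,-1.]);x=np.cross(yv,z)
        Rt=Rn.from_matrix(np.c_[x,yv,z]);rv=(R0.inv()*Rt).as_rotvec()
        if best is None or np.linalg.norm(rv)<np.linalg.norm(best[1]):best=(sg,rv)
    return R0.inv().apply(np.array(target)-obs["position"]),best[1],best[0]
E
python3 - <<'E'
from h import *
from workcell import *
o=get_obs();print(Rn.from_quat(o["ee_rot"]).as_matrix().round(3))
y=np.radians(12)
for d in(rel(o,(.557,-.085,.2),y),):print(d,np.degrees(np.linalg.norm(d[1])))
E
```

```text
[[-0.912 -0.001  0.409]
 [-0.409  0.001 -0.912]
 [ 0.    -1.    -0.001]]
(array([-0.47337662,  0.03100894, -0.31902887]), array([1.22798053e-03, 2.12383042e-01, 1.44508796e-04]), -1) 12.168858152460055
```

>>> {"api": "send_rows", "payload": {
  "motion": [
    [0, -0.03, 0, -0.02, 0, 0.02, 0],
    [0, -0.06, 0, -0.04, 0, 0.05, 0],
    [0, -0.09, 0.0, -0.06, 0, 0.08, 0],
    [0, -0.12, 0.0, -0.08, 0, 0.12, 0],
    [0, -0.15, 0.0, -0.1, 0, 0.16, 0],
    [0, -0.18, 0, -0.12, 0, 0.2, 0],
    [0, -0.21, 0, -0.14, 0, 0.212, 0],
    [0, -0.24, 0, -0.16, 0, 0.212, 0],
    [0, -0.27, 0.01, -0.18, 0, 0.212, 0],
    [0, -0.3, 0.01, -0.2, 0, 0.212, 0]
  ]
}}

```text
clock: 0.93
position: [0.4477, -0.263, 0.2199]
ee_rot: [-0.075, 0.704, -0.703, 0.073]
ft_force: [-0.4, 0.1, -0.6]
grip_width: 0.004
```

```bash
python3 - <<'E'
from h import *
from workcell import *
o=get_obs();print(o["position"],o["ft_force"],o["joint_pos"].round(2))
y=np.radians(12)
print(rel(o,(.556,-.085,.16),y))
E
```

```text
[ 0.44767109 -0.26299858  0.21987109] [-0.37918442  0.07304343 -0.56242362] [ 0.72  0.13 -0.3   1.74  0.04  1.28 -0.95]
(array([-0.1430998 ,  0.05982694, -0.15148062]), array([0.00105033, 0.00029749, 0.00142136]), -1)
```

>>> {"api": "send_rows", "payload": {
  "motion": [
    [0, -0.025, 0.01, -0.025, 0, 0, 0],
    [0, -0.05, 0.02, -0.05, 0, 0, 0],
    [0, -0.075, 0.03, -0.075, 0, 0, 0],
    [0, -0.1, 0.04, -0.1, 0, 0, 0],
    [0, -0.125, 0.05, -0.13, 0, 0, 0],
    [0, -0.143, 0.06, -0.151, 0, 0, 0],
    [0, -0.143, 0.06, -0.151, 0, 0, 0],
    [0, -0.143, 0.06, -0.151, 0, 0, 0]
  ]
}}

```text
clock: 1.6
position: [0.556, -0.0854, 0.1602]
ee_rot: [-0.076, 0.704, -0.703, 0.075]
ft_force: [-0.1, -0.6, 1.2]
grip_width: -0.0
```

```bash
python3 - <<'E'
from h import *
from workcell import *
o=get_obs();print(o["position"],o["ft_force"],o["clock"])
p=o["position"]
T=[]
for n in("scene","top"):
    c=camera(n);pickle.dump(c,open(n+"1.pkl","wb"))
    q=proj(c,[p])[0];print(n,q)
    P=cloud(c);d=np.linalg.norm(P[...,:2]-p[:2],axis=2)
    for lo,hi in((.155,.17),(.17,.19),(.19,.21),(.21,.24),(.24,.3)):
        m=(P[...,2]>lo)&(P[...,2]<hi)&(d<.08)
        if m.sum(): print(lo,m.sum(),P[m].mean(0).round(4),P[m].min(0).round(4),P[m].max(0).round(4))
    u,v=int(q[0])-40,int(q[1])-40
    im=cv2.resize(c["pixels"][v:v+80,u:u+80,::-1],(400,400),interpolation=cv2.INTER_CUBIC)
    cv2.circle(im,(int((q[0]-u+.5)*5),int((q[1]-v+.5)*5)),4,(0,0,255),1);T.append(im)
cv2.imwrite("pics/g1.png",np.hstack(T))
E
```

```text
[ 0.55602852 -0.08537024  0.16021592] [-0.06312239 -0.61172132  1.24087028] 1.6
scene [221.8135963  174.15870296]
0.155 10 [ 0.5626 -0.0783  0.1646] [ 0.5471 -0.0871  0.1606] [ 0.5684 -0.0715  0.1699]
0.17 40 [ 0.5629 -0.0777  0.1791] [ 0.5515 -0.0953  0.1701] [ 0.5694 -0.0692  0.1891]
0.19 43 [ 0.5656 -0.0778  0.2032] [ 0.549  -0.1112  0.1903] [ 0.5764 -0.0507  0.21  ]
0.21 162 [ 0.5669 -0.0818  0.2255] [ 0.5415 -0.1325  0.2102] [ 0.5813 -0.0274  0.24  ]
0.24 326 [ 0.5634 -0.0638  0.2643] [ 0.5321 -0.1431  0.2401] [ 0.5948 -0.0211  0.2996]
top [272.19943782 169.40979017]
0.21 2 [ 0.5336 -0.041   0.235 ] [ 0.5331 -0.0425  0.2322] [ 0.5342 -0.0395  0.2378]
0.24 48 [ 0.5433 -0.0357  0.2534] [ 0.5305 -0.0432  0.2428] [ 0.5577 -0.0279  0.2624]
```

View pics/g1.png

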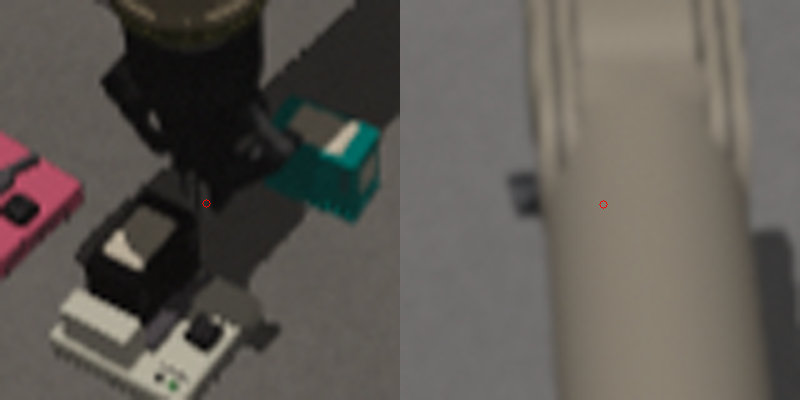

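```bash
python3 - <<'E'
from h import *
c=load("scene1.pkl");p=np.array([.55603,-.08537,.1602])
k=12;u,v=195,145;w=60;h=48
im=cv2.convertScaleAbs(cv2.resize(c["pixels"][v:v+h,u:u+w,::-1],(w*k,h*k),interpolation=cv2.INTER_CUBIC),alpha=3)
a=np.radians(12);X=np.array([np.cos(a),np.sin(a),0]);Y=np.array([-np.sin(a),np.cos(a),0])
for z in(0,.02):
  q=proj(c,[p+X*i*.011+Y*j*.0145+[0,0,z] for i,j in((1,1),(1,-1),(-1,-1),(-1,1))])
  q=((q-[u,v]+.5)*k).astype(int);cv2.polylines(im,[q],True,(0,0,255),1)
cv2.imwrite("pics/g2.png",im)
E
```

```text
(no output)
```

View pics/g2.png

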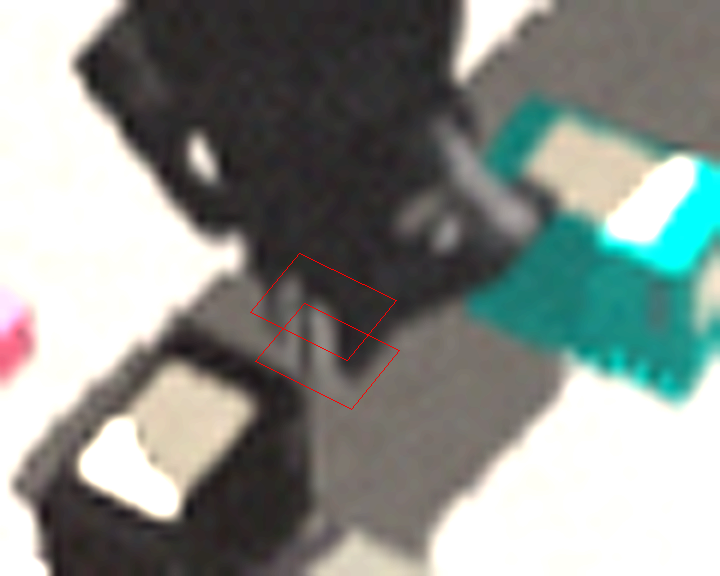

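>>> {"api": "send_rows", "payload": {
  "motion": [
    [0, -0.005, 0.03, 0.001, 0, 0, 0],
    [0, -0.01, 0.06, 0.001, 0, 0, 0],
    [0, -0.01, 0.09, 0.001, 0, 0, 0],
    [0, -0.01, 0.105, 0.001, 0, 0, 0],
    [0, -0.01, 0.115, 0.001, 0, 0, 0],
    [0, -0.01, 0.115, 0.001, 0, 0, 0],
    [0, -0.01, 0.115, 0.001, 0, 0, 0]
  ]
}}

```text
clock: 2.28
position: [0.5663, -0.0873, 0.0471]
ee_rot: [0.073, -0.703, 0.703, -0.074]
ft_force: [0.9, 0.2, 0.2]
grip_width: 0.002
```

```bash
cat > look.py <<'E'
import sys
from h import *
from workcell import *
tag,u,v,w,h,k=sys.argv[1],*map(int,sys.argv[2:7]);n=sys.argv[7] if len(sys.argv)>7 else "scene"
c=camera(n);pickle.dump(c,open(f"{n}_{tag}.pkl","wb"));o=get_obs();print(o["clock"],o["position"].round(4),o["ft_force"].round(1),o["torque"].round(2),o["grip_width"])
cv2.imwrite(f"pics/{tag}.png",cv2.convertScaleAbs(cv2.resize(c["pixels"][v:v+h,u:u+w,::-1],(w*k,h*k),interpolation=cv2.INTER_CUBIC),alpha=2))
E
python3 look.py p1 180 155 64 64 9
```

```text
2.3333 [ 0.5669 -0.0871  0.0477] [ 0.3 -0.3  0.6] [-0.04 -0.01  0.  ] 0.0005627001195033677
```

View pics/p1.png

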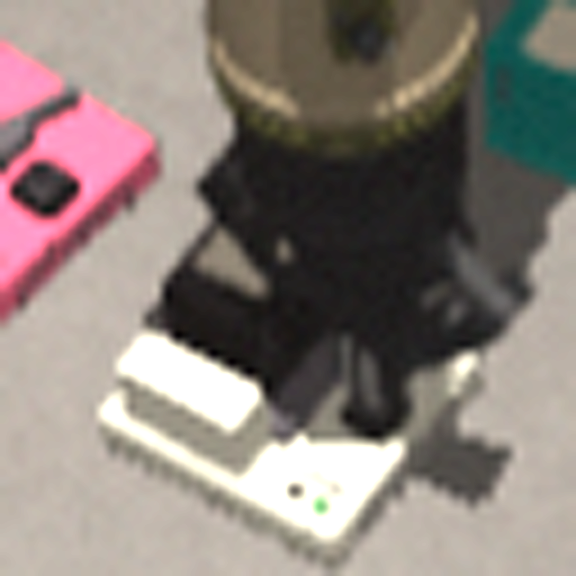

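>>> {"api": "send_rows", "payload": {
  "motion": [
    [0, 0, 0.004, -0.002, 0, 0, 0],
    [0, 0, 0.007, -0.002, 0, 0, 0],
    [0, 0, 0.01, -0.002, 0, 0, 0],
    [0, 0, 0.012, -0.002, 0, 0, 0],
    [0, 0, 0.012, -0.002, 0, 0, 0]
  ]
}}

```text
clock: 2.75
position: [0.5658, -0.084, 0.0342]
ee_rot: [-0.074, 0.703, -0.703, 0.074]
ft_force: [0.2, 2.4, -0.4]
grip_width: 0.001
```

>>> {"api": "send_rows", "payload": {
  "motion": [
    [0, 0, 0.001, 0, 0, 0, 0],
    [0, 0, 0.002, 0, 0, 0, 0],
    [0, 0, 0.002, 0, 0, 0, 0]
  ]
}}

```text
clock: 3.0
position: [0.5663, -0.0835, 0.0332]
ee_rot: [-0.074, 0.703, -0.703, 0.075]
ft_force: [-1.7, 3.8, 6.3]
grip_width: 0.0
```

>>> {"api": "send_rows", "payload": {
  "motion": [
    [0, 0, 0.001, 0, 0, 0, 0],
    [0, 0, 0.0015, 0, 0, 0, 0],
    [0, 0, 0.0015, 0, 0, 0, 0]
  ]
}}

```text
clock: 3.25
position: [0.5669, -0.083, 0.0323]
ee_rot: [-0.074, 0.703, -0.703, 0.075]
ft_force: [-1.3, 5.7, 12.2]
grip_width: 0.003
```

```bash
python3 look.py p2 190 175 48 44 12; python3 look.py p3 255 140 60 60 9 top
```

```text
3.3 [ 0.5669 -0.083   0.0323] [-2.9  5.5 13.2] [ 0.52  0.53 -0.02] -0.0002819010311063166
3.35 [ 0.5669 -0.0829  0.0323] [-0.9  5.7 11.5] [ 0.58  0.41 -0.03] -0.0020600440571900006
```

View pics/p2.png

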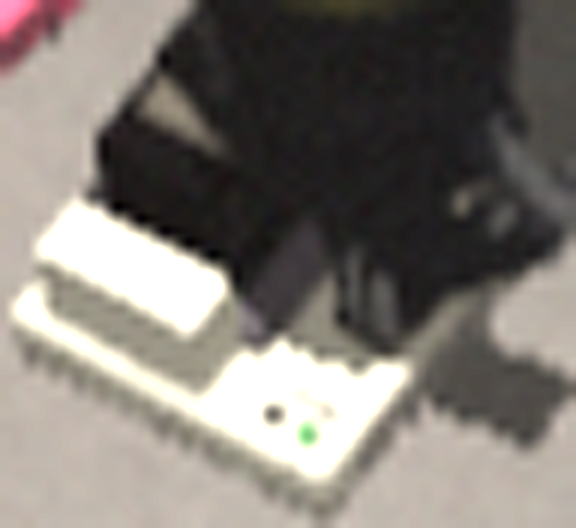

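View pics/p3.png

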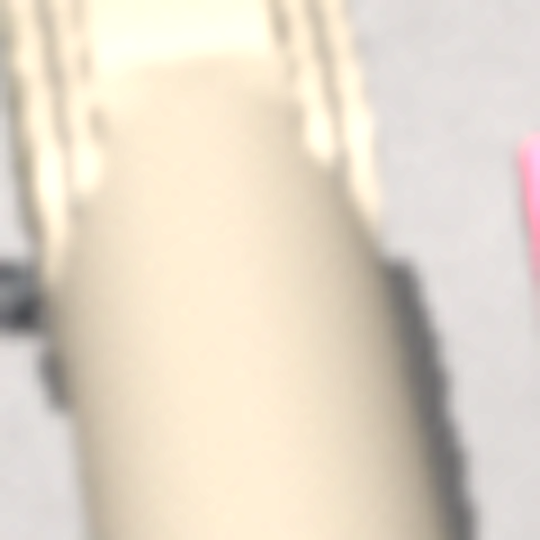

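The 12 N includes a sideways part, so the shut fingers' linkage is bearing on the pack's top edge. I'll back off and turn the jaws along the slide direction.

>>> {"api": "send_rows", "payload": {
  "motion": [
    [0, 0, -0.02, 0, 0, 0, 0],
    [0, 0, -0.045, 0, 0, 0, 0],
    [0, 0, -0.07, 0, 0, 0, 0],
    [0, 0, -0.07, 0, 0, 0, 0]
  ]
}}

```text
clock: 3.68
position: [0.5684, -0.0848, 0.1057]
ee_rot: [0.072, -0.702, 0.704, -0.076]
ft_force: [1.1, 0.1, 1.2]
grip_width: 0.0
```

```bash
python3 - <<'E'
from h import *
from workcell import *
o=get_obs();print(o["position"],o["ft_force"],o["joint_pos"].round(2))
y=np.radians(12)
for tgt in ((.567,-.0855,.06),):
  print(rel(o,tgt,y+np.pi/2),rel(o,tgt,y))
E
```

```text
[ 0.56839956 -0.0847536   0.10572074] [1.11058494 0.12184284 1.20006252] [ 0.43  0.36 -0.43  1.73  0.17  1.08 -1.42]
(array([0.00181928, 0.045711  , 0.00031163]), array([-0.00725227, -1.57057449, -0.00288481]), -1) (array([0.00181928, 0.045711  , 0.00031163]), array([-0.0027805 ,  0.00021479, -0.00645365]), -1)
```

>>> {"api": "send_rows", "payload": {
  "motion": [
    [0, 0, 0, 0, 0, 0.12, 0],
    [0, 0, 0, 0, 0, 0.24, 0],
    [0, 0, 0, 0, 0, 0.36, 0],
    [0, 0, 0, 0, 0, 0.48, 0],
    [0, 0, 0, 0, 0, 0.6, 0],
    [0, 0, 0, 0, 0, 0.72, 0],
    [0, 0, 0, 0, 0, 0.84, 0],
    [0, 0, 0, 0, 0, 0.96, 0],
    [0, 0, 0, 0, 0, 1.08, 0],
    [0, 0, 0, 0, 0, 1.2, 0]
  ]
}}

```text
clock: 4.52
position: [0.5656, -0.0846, 0.1005]
ee_rot: [-0.338, -0.621, 0.621, 0.338]
ft_force: [0.4, -0.1, 0.5]
grip_width: -0.001
```

>>> {"api": "send_rows", "payload": {
  "motion": [
    [0, 0, 0, 0, 0, 0.12, 0],
    [0, 0, 0, 0, 0, 0.24, 0],
    [0, 0, 0, 0, 0, 0.36, 0],
    [0, 0, 0, 0, 0, 0.37, 0],
    [0, 0, 0, 0, 0, 0.37, 0]
  ]
}}

```text
clock: 4.93
position: [0.5623, -0.0854, 0.094]
ee_rot: [-0.412, -0.567, 0.573, 0.425]
ft_force: [1.2, 0.3, -2.9]
grip_width: -0.001
```

```bash
python3 - <<'E'
from h import *
from workcell import *
o=get_obs();print(o["position"],o["ft_force"],o["joint_pos"].round(2))
y=np.radians(12)
for tgt in ((.567,-.0850,.042),):
  print(rel(o,tgt,y+np.pi/2))
E
```

```text
[ 0.56229709 -0.08541444  0.09403668] [ 1.17657173  0.25051888 -2.90118907] [-0.38  0.37  0.54  1.78 -0.22  1.07 -2.59]
(array([-0.00146635,  0.05193841, -0.00550971]), array([-0.01768489,  0.09479477,  0.00788612]), 1)
```

Joint 7 is close to its limit, so I'll turn the other way.

>>> {"api": "send_rows", "payload": {
  "motion": [
    [0, 0, -0.01, 0, 0, -0.12, 0],
    [0, 0, -0.02, 0, 0, -0.24, 0],
    [0, 0, -0.02, 0, 0, -0.36, 0],
    [0, 0, -0.02, 0, 0, -0.48, 0],
    [0, 0, -0.02, 0, 0, -0.6, 0],
    [0, 0, -0.02, 0, 0, -0.72, 0],
    [0, 0, -0.02, 0, 0, -0.84, 0],
    [0, 0, -0.02, 0, 0, -0.96, 0],
    [0, 0, -0.02, 0, 0, -1.08, 0],
    [0, 0, -0.02, 0, 0, -1.2, 0]
  ]
}}

```text
clock: 5.77
position: [0.5626, -0.0853, 0.1136]
ee_rot: [0.013, 0.708, -0.706, -0.028]
ft_force: [-0.5, -0.3, 0.4]
grip_width: 0.0
```

```bash
python3 - <<'E'
from h import *
from workcell import *
o=get_obs();print(o["position"],o["ft_force"],o["joint_pos"].round(2))
y=np.radians(12)
for tgt in ((.567,-.0850,.1),):
  print(rel(o,tgt,y+np.pi/2),rel(o,tgt,y))
E
```

```text
[ 0.56264196 -0.08530138  0.11359839] [-0.49884553 -0.28410167  0.37582903] [-0.21  0.33  0.34  1.75 -0.12  1.1  -1.46]
(array([-0.00460565,  0.01350966, -0.00052614]), array([-0.0113951 ,  1.30339583,  0.01846229]), 1) (array([-0.00460565,  0.01350966, -0.00052614]), array([ 0.00466483, -0.26734443,  0.01970792]), -1)
```

>>> {"api": "send_rows", "payload": {
  "motion": [
    [0, -0.004, 0.0, 0, 0, -0.12, 0],
    [0, -0.004, 0, 0, 0, -0.24, 0],
    [0, -0.004, 0, 0, 0, -0.36, 0],
    [0, -0.004, 0, 0, 0, -0.48, 0],
    [0, -0.004, 0, 0, 0, -0.6, 0],
    [0, -0.004, 0, 0, 0, -0.72, 0],
    [0, -0.004, 0, 0, 0, -0.84, 0],
    [0, -0.004, 0, 0, 0, -0.96, 0],
    [0, -0.004, 0, 0, 0, -1.08, 0],
    [0, -0.004, 0, 0, 0, -1.2, 0]
  ]
}}

```text
clock: 6.6
position: [0.5666, -0.0855, 0.1135]
ee_rot: [-0.388, 0.6, -0.59, 0.377]
ft_force: [-0.6, -0.5, -0.0]
grip_width: -0.002
```

>>> {"api": "send_rows", "payload": {
  "motion": [
    [0, 0, 0, 0, 0, -0.12, 0],
    [0, 0, 0, 0, 0, -0.24, 0],
    [0, 0, 0, 0, 0, -0.36, 0],
    [0, 0, 0, 0, 0, -0.48, 0],
    [0, 0, 0, 0, 0, -0.6, 0],
    [0, 0, 0, 0, 0, -0.64, 0],
    [0, 0, 0, 0, 0, -0.64, 0]
  ]
}}

```text
clock: 7.18
position: [0.5666, -0.0856, 0.1135]
ee_rot: [0.553, -0.452, 0.439, -0.545]
ft_force: [-0.3, 0.4, -0.3]
grip_width: 0.0
```

```bash
python3 - <<'E'
from h import *
from workcell import *
o=get_obs();print(o["position"],o["ft_force"],o["joint_pos"].round(2))
y=np.radians(12)
for tgt in ((.567,-.0850,.042),):
  print(rel(o,tgt,y+np.pi/2))
print(Rn.from_quat(o["ee_rot"]).as_matrix().round(3))
E
```

```text
[ 0.56659965 -0.085613    0.11349072] [-0.31034896  0.4273381  -0.28370387] [ 0.02  0.33  0.07  1.73 -0.03  1.11  0.3 ]
(array([1.28115829e-05, 7.14700446e-02, 1.86872669e-03]), array([ 0.01888912, -0.00228709, -0.00744113]), -1)
[[ 0.206 -0.02   0.978]
 [-0.979  0.003  0.206]
 [-0.007 -1.    -0.019]]
```

>>> {"api": "send_rows", "payload": {
  "motion": [
    [0, 0, 0.025, 0, 0.019, 0, -0.007],
    [0, 0, 0.05, 0.001, 0.019, 0, -0.007],
    [0, 0, 0.066, 0.002, 0.019, 0, -0.007],
    [0, 0, 0.0715, 0.002, 0.019, 0, -0.007],
    [0, 0, 0.0715, 0.002, 0.019, 0, -0.007]
  ]
}}

```text
clock: 7.6
position: [0.5663, -0.0847, 0.0409]
ee_rot: [0.549, -0.447, 0.446, -0.548]
ft_force: [0.2, -0.3, 0.1]
grip_width: -0.0
```

>>> {"api": "send_rows", "payload": {
  "motion": [
    [0, 0, 0.002, 0, 0, 0, 0],
    [0, 0, 0.005, 0, 0, 0, 0],
    [0, 0, 0.007, 0, 0, 0, 0],
    [0, 0, 0.007, 0, 0, 0, 0]
  ]
}}

```text
clock: 7.93
position: [0.5675, -0.0848, 0.0356]
ee_rot: [-0.548, 0.446, -0.446, 0.549]
ft_force: [0.3, 0.6, -0.3]
grip_width: 0.002
```

>>> {"api": "send_rows", "payload": {
  "motion": [
    [0, 0, 0.001, 0, 0, 0, 0],
    [0, 0, 0.002, 0, 0, 0, 0],
    [0, 0, 0.003, 0, 0, 0, 0],
    [0, 0, 0.003, 0, 0, 0, 0]
  ]
}}

```text
clock: 8.27
position: [0.5674, -0.0847, 0.0323]
ee_rot: [-0.548, 0.446, -0.446, 0.549]
ft_force: [0.4, -0.6, -0.1]
grip_width: 0.001
```

>>> {"api": "send_rows", "payload": {
  "motion": [
    [0, 0, 0.001, 0, 0, 0, 0],
    [0, 0, 0.002, 0, 0, 0, 0],
    [0, 0, 0.002, 0, 0, 0, 0]
  ]
}}

```text
clock: 8.52
position: [0.5674, -0.0847, 0.0302]
ee_rot: [-0.548, 0.446, -0.446, 0.549]
ft_force: [0.6, 1.7, 0.8]
grip_width: 0.002
```

>>> {"api": "send_rows", "payload": {
  "motion": [
    [0, 0, 0.001, 0, 0, 0, 0],
    [0, 0, 0.0015, 0, 0, 0, 0],
    [0, 0, 0.0015, 0, 0, 0, 0]
  ]
}}

```text
clock: 8.77
position: [0.5674, -0.0847, 0.0287]
ee_rot: [-0.548, 0.446, -0.446, 0.549]
ft_force: [-0.1, 0.9, 2.5]
grip_width: 0.003
```

```bash
python3 look.py p4 190 175 48 44 12
```

```text
8.8167 [ 0.5674 -0.0847  0.0288] [0.1 0.  2.7] [ 0.04 -0.04 -0.  ] 0.0036144540525067798
```

View pics/p4.png

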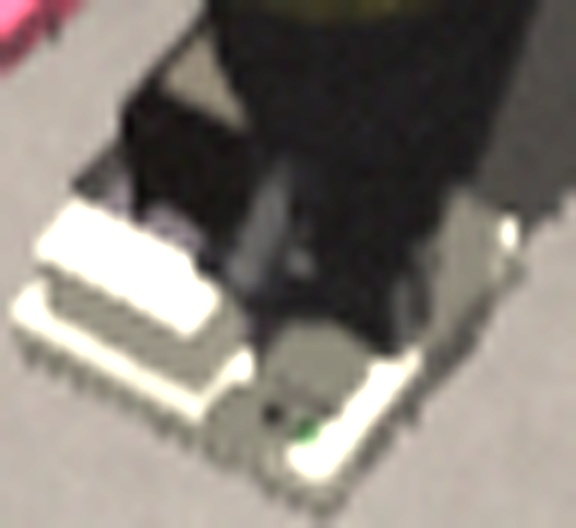

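```bash
python3 - <<'E'
from h import *
for f in("scene0.pkl","scene1.pkl","scene_p4.pkl"):
    c=load(f);P=cloud(c);px=c["pixels"].astype(int)
    # front (leading) top edge of the pack in charger frame (scene estimate)
    a=np.radians(12);d=P[...,:2]-np.array([.5706,-.1372]);x=d@[np.cos(a),np.sin(a)];y=d@[-np.sin(a),np.cos(a)]
    m=(P[...,2]>.08)&(P[...,2]<.09)&(abs(y)<.015)&(abs(x)<.06);print(f,m.sum(),np.percentile(x[m],[2,50,98]).round(4))
E
```

```text
scene0.pkl 171 [-0.0359 -0.0009  0.034 ]
scene1.pkl 166 [-0.0359  0.0018  0.0343]
scene_p4.pkl 65 [-0.0072  0.0127  0.0248]
```

>>> {"api": "send_rows", "payload": {
  "motion": [
    [0, 0, -0.03, 0, 0, 0, 0],
    [0, 0, -0.07, 0, 0, 0, 0],
    [50, 0, -0.1, 0, 0, 0.12, 0],
    [100, 0, -0.13, 0, 0, 0.24, 0],
    [100, 0, -0.13, 0, 0, 0.36, 0],
    [100, 0, -0.13, 0, 0, 0.48, 0],
    [100, 0, -0.13, 0, 0, 0.6, 0],
    [100, 0, -0.13, 0, 0, 0.72, 0],
    [100, 0, -0.13, 0, 0, 0.84, 0],
    [100, 0, -0.13, 0, 0, 0.96, 0]
  ]
}}

```text
clock: 9.65
position: [0.567, -0.0848, 0.1585]
ee_rot: [-0.279, 0.65, -0.65, 0.279]
ft_force: [0.2, 0.7, -0.1]
grip_width: 0.999
```

>>> {"api": "send_rows", "payload": {
  "motion": [
    [100, 0, 0, 0, 0, 0.12, 0],
    [100, 0, 0, 0, 0, 0.24, 0],
    [100, 0, 0, 0, 0, 0.36, 0],
    [100, 0, 0, 0, 0, 0.48, 0],
    [100, 0, 0, 0, 0, 0.6, 0],
    [100, 0, 0, 0, 0, 0.61, 0],
    [100, 0, 0, 0, 0, 0.61, 0]
  ]
}}

```text
clock: 10.23
position: [0.5671, -0.0847, 0.1586]
ee_rot: [-0.074, 0.703, -0.703, 0.074]
ft_force: [0.3, 0.8, -0.3]
grip_width: 0.996
```

```bash
python3 - <<'E'
from h import *
from workcell import *
o=get_obs();print(o["position"],o["ft_force"],o["joint_pos"].round(2))
y=np.radians(12)
for tgt in ((.5585,-.1405,.16),(.5585,-.1405,.047)):
  print(rel(o,tgt,y))
print(Rn.from_quat(o["ee_rot"]).as_matrix().round(3))
E
python3 look.py p5 180 150 64 64 9
```

```text
[ 0.56706309 -0.0847291   0.15857298] [ 0.32627734  0.78731434 -0.33755818] [-0.16  0.27  0.27  1.71 -0.08  1.17 -1.23]
(array([ 0.01995605, -0.00144916,  0.052777  ]), array([ 4.39016612e-04, -2.91923839e-04,  5.18275568e-05]), -1)
(array([0.01995019, 0.11155083, 0.05282661]), array([ 4.39016612e-04, -2.91923839e-04,  5.18275568e-05]), -1)
[[-0.978 -0.     0.208]
 [-0.208  0.    -0.978]
 [ 0.    -1.    -0.   ]]
10.2833 [ 0.5671 -0.0847  0.1586] [0.3 0.2 0.3] [-0.01  0.05 -0.  ] 1.003849112729144
```

View pics/p5.png

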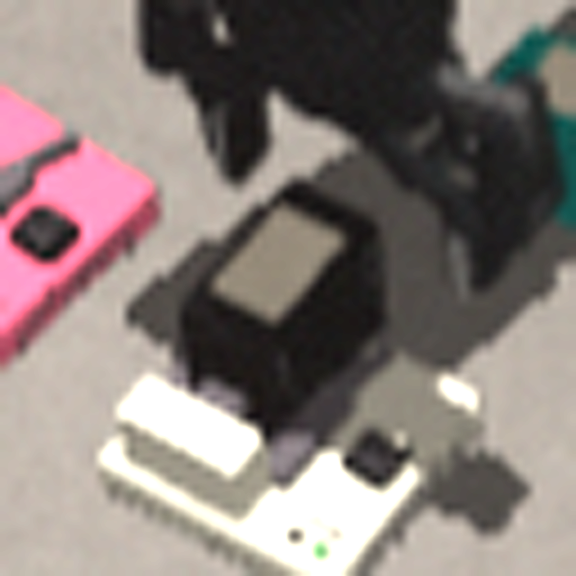

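```bash
python3 - <<'E'
from h import *
c=load("scene_p5.pkl");P=cloud(c);p=np.array([.5671,-.0847,.1586])
a=np.radians(12);X=np.array([np.cos(a),np.sin(a),0]);Y=np.array([-np.sin(a),np.cos(a),0])
for dz in(.0,.013):
  for s in(-1,1): 
    q=proj(c,[p+Y*s*j+[0,0,dz] for j in(.0425,.057)]);print(dz,s,((q-[180,150]+.5)*9).round(0).tolist())
m=(P[...,2]>.082)&(P[...,2]<.095)&(abs(P[...,0]-.56)<.06)&(abs(P[...,1]+.14)<.05)
q=P[m];print(m.sum(),np.median(q[:,2]),cv2.minAreaRect((q[:,:2]*1000).astype(np.float32)))
# finger tips cloud
for s in(-1,1):
  d=P[...,:2]-p[:2];x=d@X[:2];y=d@Y[:2]*s
  m=(P[...,2]>.165)&(P[...,2]<.2)&(abs(x)<.03)&(y>.02)&(y<.07);print(s,m.sum(),P[m][:,2].min(),np.percentile(x[m],[0,50,100]).round(4),np.percentile(y[m],[0,50,100]).round(4))
E
```

```text
0.0 -1 [[255.0, 193.0], [220.0, 175.0]]
0.0 1 [[465.0, 298.0], [502.0, 317.0]]
0.013 -1 [[252.0, 169.0], [216.0, 151.0]]
0.013 1 [[464.0, 274.0], [501.0, 293.0]]
217 0.08605455736606088 ((559.0931396484375, -140.69003295898438), (73.82597351074219, 41.459808349609375), 10.97597885131836)
-1 42 0.17340319934577528 [-0.0095  0.0051  0.0122] [0.04   0.0414 0.0535]
1 31 0.1714538132052509 [-0.0023  0.0082  0.0141] [0.0462 0.0523 0.0611]
```

>>> {"api": "send_rows", "payload": {
  "motion": [
    [100, 0.01, 0, 0.025, 0, 0, 0],
    [100, 0.02, 0, 0.053, 0, 0, 0],
    [100, 0.02, 0.0, 0.053, 0, 0, 0],
    [100, 0.02, 0.03, 0.053, 0, 0, 0],
    [100, 0.02, 0.06, 0.053, 0, 0, 0],
    [100, 0.02, 0.09, 0.053, 0, 0, 0],
    [100, 0.02, 0.11, 0.053, 0, 0, 0],
    [100, 0.02, 0.116, 0.053, 0, 0, 0],
    [100, 0.02, 0.116, 0.053, 0, 0, 0]
  ]
}}

```text
clock: 11.03
position: [0.5574, -0.1406, 0.0413]
ee_rot: [-0.074, 0.704, -0.703, 0.072]
ft_force: [0.1, 0.3, 0.8]
grip_width: 1.001
```

```bash
python3 look.py p6 180 150 64 64 9
```

```text
11.0833 [ 0.5585 -0.1408  0.0429] [1.1 0.4 0.3] [-0.04 -0.02 -0.  ] 1.0014535021208024
```

View pics/p6.png

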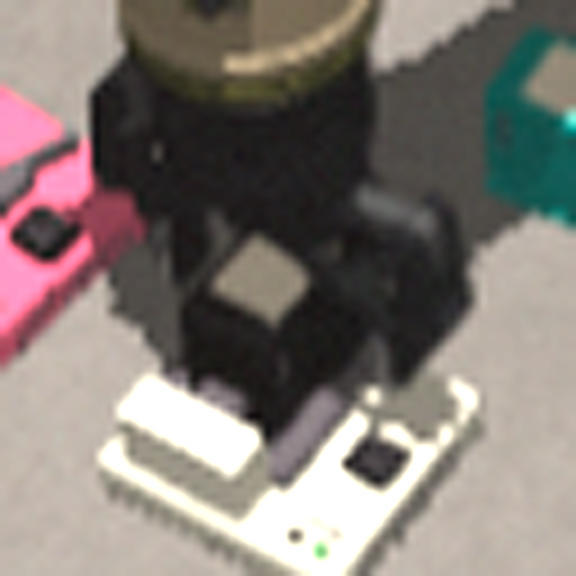

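>>> {"api": "send_rows", "payload": {
  "motion": [
    [70, 0, 0, 0, 0, 0, 0],
    [58, 0, 0, 0, 0, 0, 0],
    [54, 0, 0, 0, 0, 0, 0],
    [51, 0, 0, 0, 0, 0, 0],
    [51, 0, 0, 0, 0, 0, 0]
  ],
  "squeeze": 20
}}

```text
clock: 11.5
position: [0.5591, -0.141, 0.0435]
ee_rot: [0.072, -0.703, 0.703, -0.073]
ft_force: [1.3, -1.0, 0.6]
grip_width: 0.513
```

>>> {"api": "send_rows", "payload": {
  "motion": [
    [49, 0, 0, 0, 0, 0, 0],
    [47, 0, 0, 0, 0, 0, 0],
    [45, 0, 0, 0, 0, 0, 0],
    [43, 0, 0, 0, 0, 0, 0],
    [43, 0, 0, 0, 0, 0, 0]
  ],
  "squeeze": 20
}}

```text
clock: 11.92
position: [0.5591, -0.1418, 0.0434]
ee_rot: [0.072, -0.703, 0.704, -0.073]
ft_force: [1.2, -5.1, 5.5]
grip_width: 0.465
```

>>> {"api": "send_rows", "payload": {
  "motion": [
    [40, 0, -0.0005, 0.0005, 0, 0, 0],
    [40, 0, -0.0008, 0.0009, 0, 0, 0],
    [40, 0, -0.0008, 0.0009, 0, 0, 0]
  ],
  "squeeze": 40
}}

```text
clock: 12.17
position: [0.5591, -0.1419, 0.0435]
ee_rot: [-0.072, 0.703, -0.703, 0.073]
ft_force: [3.4, -3.8, -1.2]
grip_width: 0.463
```

>>> {"api": "send_rows", "payload": {
  "motion": [
    [40, 0.002, 0, 0, 0, 0, 0],
    [40, 0.004, 0, 0, 0, 0, 0],
    [40, 0.006, 0, 0, 0, 0, 0],
    [40, 0.008, 0, 0, 0, 0, 0]
  ]
}}

```text
clock: 12.5
position: [0.5515, -0.1434, 0.0435]
ee_rot: [0.072, -0.703, 0.703, -0.073]
ft_force: [4.4, -4.5, -1.8]
grip_width: 0.465
```

>>> {"api": "send_rows", "payload": {
  "motion": [
    [40, 0.002, 0, 0.0005, 0, 0, 0],
    [40, 0.005, 0, 0.0008, 0, 0, 0],
    [40, 0.008, 0, 0.0008, 0, 0, 0],
    [40, 0.011, 0, 0.0008, 0, 0, 0],
    [40, 0.014, 0, 0.0008, 0, 0, 0]
  ]
}}

```text
clock: 12.92
position: [0.537, -0.1465, 0.0434]
ee_rot: [-0.073, 0.704, -0.703, 0.073]
ft_force: [1.5, -0.1, 1.2]
grip_width: 0.466
```

>>> {"api": "send_rows", "payload": {
  "motion": [
    [40, 0.003, 0, 0, 0, 0, 0],
    [40, 0.007, 0, 0, 0, 0, 0],
    [40, 0.011, 0, 0, 0, 0, 0],
    [40, 0.015, 0, 0, 0, 0, 0],
    [40, 0.018, 0, 0, 0, 0, 0],
    [40, 0.022, 0, 0, 0, 0, 0],
    [40, 0.022, 0, 0, 0, 0, 0]
  ]
}}

```text
clock: 13.5
position: [0.5148, -0.1516, 0.0435]
ee_rot: [-0.073, 0.704, -0.703, 0.072]
ft_force: [-1.1, 0.5, 0.1]
grip_width: 0.466
```

```bash
python3 look.py p7 180 150 64 64 9
```

```text
13.55 [ 0.515  -0.1516  0.0435] [-2.4 -0.2  2.1] [-0.06  0.36  0.  ] 0.46920139135628974
```

View pics/p7.png

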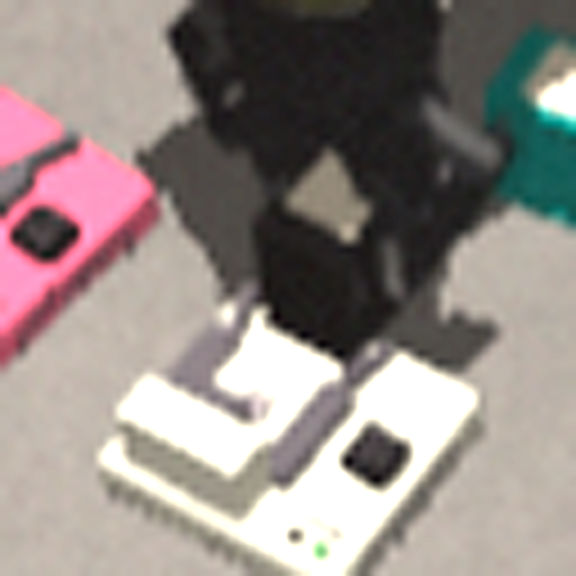

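>>> {"api": "send_rows", "payload": {
  "motion": [
    [40, 0.003, -0.01, 0, 0, 0, 0],
    [40, 0.003, -0.03, 0, 0, 0, 0],
    [40, 0.003, -0.055, 0, 0, 0, 0],
    [40, 0.003, -0.08, 0, 0, 0, 0],
    [40, 0.003, -0.1, 0, 0, 0, 0],
    [40, 0.003, -0.1, 0, 0, 0, 0]
  ]
}}

```text
clock: 14.05
position: [0.5146, -0.1527, 0.1478]
ee_rot: [0.071, -0.703, 0.704, -0.075]
ft_force: [0.9, -0.5, -2.9]
grip_width: 0.462
```

```bash
python3 - <<'E'
from h import *
from workcell import *
o=get_obs();print(o["position"],o["ft_force"],o["joint_pos"].round(2),o["grip_width"])
c=load("scene0.pkl")
print("jar",plane(c,[[578*.64,365*.64]],.095))
print(rel(o,(.4808,.2461,.14),np.radians(-18.3)))
E
```

```text
[ 0.51461373 -0.15265956  0.14783845] [ 0.90145943 -0.52706033 -2.88043041] [-0.07  0.2   0.31  1.82 -0.07  1.13 -1.1 ] 0.4616733266208475
jar [[0.3770802  0.35023792 0.095     ]]
(array([-0.04841131,  0.00752585, -0.39725773]), array([ 6.51939302e-05,  5.25368512e-01, -6.06648875e-03]), -1)
```

>>> {"api": "send_rows", "payload": {
  "motion": [
    [40, -0.002, 0, -0.02, 0, 0.03, 0],
    [40, -0.005, 0, -0.05, 0, 0.08, 0],
    [40, -0.01, 0, -0.08, 0, 0.13, 0],
    [40, -0.014, 0, -0.115, 0, 0.18, 0],
    [40, -0.018, 0, -0.15, 0, 0.23, 0],
    [40, -0.022, 0, -0.185, 0, 0.28, 0],
    [40, -0.026, 0, -0.22, 0, 0.33, 0],
    [40, -0.03, 0, -0.255, 0, 0.38, 0],
    [40, -0.035, 0, -0.29, 0, 0.43, 0],
    [40, -0.04, 0, -0.32, 0, 0.48, 0]
  ]
}}

```text
clock: 14.88
position: [0.485, 0.1715, 0.1427]
ee_rot: [-0.096, -0.7, 0.7, 0.097]
ft_force: [0.2, 0.7, -3.8]
grip_width: 0.461
```

```bash
python3 - <<'E'
from h import *
from workcell import *
o=get_obs();print(o["position"],o["ft_force"],o["joint_pos"].round(2),o["grip_width"])
print(rel(o,(.4808,.2461,.14),np.radians(-18.3)))
E
```

```text
[0.48501228 0.1715313  0.14267759] [ 0.24284349  0.73217784 -3.84450711] [-0.5   0.16  0.08  1.87 -0.02  1.12 -2.26] 0.46099738657040007
(array([ 0.02429889,  0.00269456, -0.0706237 ]), array([-0.00026551,  0.04439956,  0.00137522]), -1)
```

>>> {"api": "send_rows", "payload": {
  "motion": [
    [40, 0.008, 0, -0.02, 0, 0.015, 0],
    [40, 0.016, 0, -0.045, 0, 0.03, 0],
    [40, 0.024, 0, -0.065, 0, 0.044, 0],
    [40, 0.024, 0, -0.07, 0, 0.044, 0],
    [40, 0.024, 0, -0.07, 0, 0.044, 0],
    [40, 0.024, 0, -0.07, 0, 0.044, 0]
  ]
}}

```text
clock: 15.38
position: [0.482, 0.2422, 0.1428]
ee_rot: [-0.112, -0.698, 0.699, 0.112]
ft_force: [0.3, -0.3, -3.5]
grip_width: 0.459
```

```bash
python3 - <<'E'
from h import *
from workcell import *
o=get_obs();print(o["position"],o["ft_force"],o["joint_pos"].round(2),o["grip_width"])
print(rel(o,(.4808,.2461,.06),np.radians(-18.3)))
E
python3 look.py q1 270 190 72 72 8
```

```text
[0.48200649 0.24219298 0.14281024] [ 0.25187708 -0.29027593 -3.54467875] [-0.59  0.21  0.04  1.8  -0.01  1.13 -2.43] 0.45941408656210514
(array([ 0.00231678,  0.0828074 , -0.00343843]), array([-0.0012538 ,  0.00171205,  0.00059984]), -1)
15.4333 [0.4823 0.2417 0.143 ] [-0.5  0.5 -4.7] [ 0.02 -0.02  0.02] 0.46603040664465556
```

View pics/q1.png

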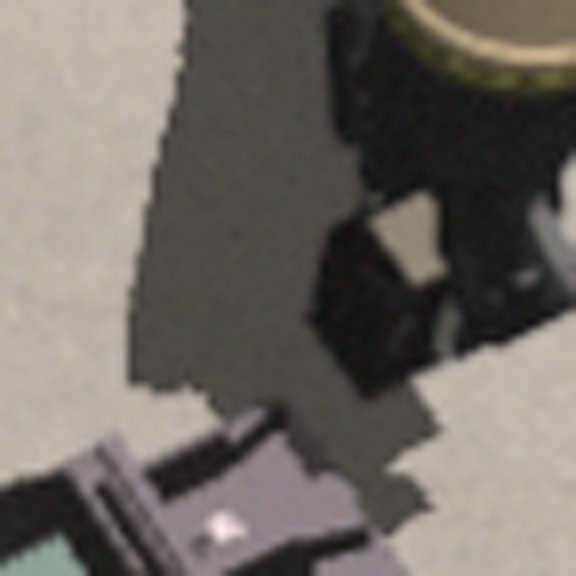

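>>> {"api": "send_rows", "payload": {
  "motion": [
    [40, 0.002, 0.02, -0.0035, 0, 0, 0],
    [40, 0.002, 0.05, -0.0035, 0, 0, 0],
    [40, 0.002, 0.07, -0.0035, 0, 0, 0],
    [40, 0.002, 0.08, -0.0035, 0, 0, 0],
    [40, 0.002, 0.08, -0.0035, 0, 0, 0],
    [40, 0.002, 0.08, -0.0035, 0, 0, 0]
  ]
}}

```text
clock: 15.93
position: [0.4819, 0.2464, 0.0641]
ee_rot: [0.112, 0.698, -0.698, -0.112]
ft_force: [1.3, 0.1, -4.7]
grip_width: 0.466
```

```bash
python3 look.py q2 262 215 64 60 9; python3 look.py q3 140 130 80 80 7 top
```

```text
15.9833 [0.4824 0.247  0.0649] [-0.1  0.4 -3.1] [ 0.03 -0.04  0.01] 0.46235056320377066
16.0333 [0.4826 0.2474 0.0653] [ 1.2  0.2 -4.8] [ 0.02 -0.01 -0.03] 0.4630206005764623
```

View pics/q2.png

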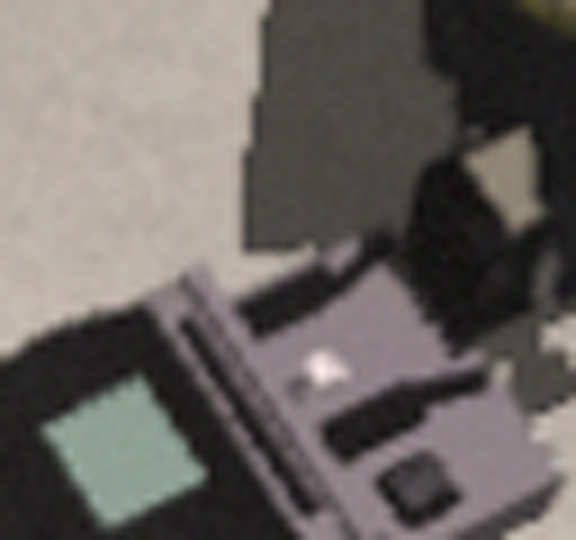

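View pics/q3.png

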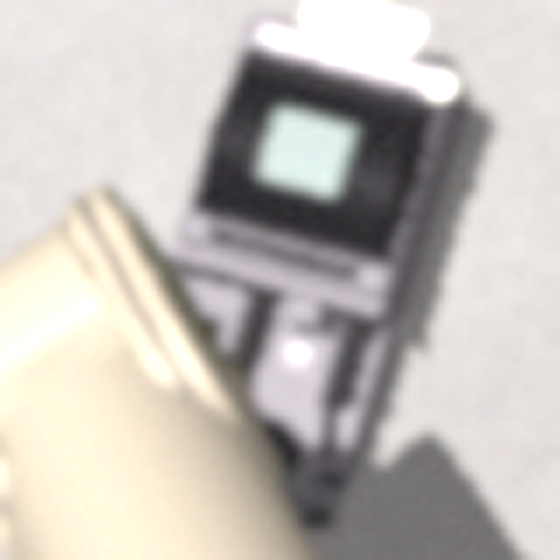

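>>> {"api": "send_rows", "payload": {
  "motion": [
    [40, 0, 0.005, 0, 0, 0, 0],
    [40, 0, 0.009, 0, 0, 0, 0],
    [40, 0, 0.012, 0, 0, 0, 0],
    [40, 0, 0.012, 0, 0, 0, 0],
    [40, 0, 0.012, 0, 0, 0, 0]
  ]
}}

```text
clock: 16.45
position: [0.4815, 0.2472, 0.0516]
ee_rot: [0.112, 0.698, -0.698, -0.112]
ft_force: [-0.9, 0.2, -2.2]
grip_width: 0.462
```

```bash
python3 - <<'E'
from h import *
from workcell import *
o=get_obs();print(o["position"],o["ft_force"],o["joint_pos"].round(2),o["grip_width"])
print(rel(o,(.4808,.2461,.0525),np.radians(-18.3)))
E
```

```text
[0.4815224  0.24722467 0.05164917] [-0.87364453  0.24088606 -2.16615753] [-0.59  0.32  0.04  1.88 -0.01  0.94 -2.44] 0.4624808637613255
(array([ 0.00033478, -0.00085146,  0.00129368]), array([ 4.61007727e-04,  1.65231085e-03, -9.05750234e-05]), -1)
```

>>> {"api": "send_rows", "payload": {
  "motion": [
    [40, -0.002, -0.0005, 0.0006, 0, 0, 0],
    [40, -0.005, -0.0005, 0.0013, 0, 0, 0],
    [40, -0.008, -0.0005, 0.0013, 0, 0, 0],
    [40, -0.011, -0.0005, 0.0013, 0, 0, 0],
    [40, -0.014, -0.0005, 0.0013, 0, 0, 0]
  ]
}}

```text
clock: 16.87
position: [0.4949, 0.2414, 0.0522]
ee_rot: [0.112, 0.698, -0.698, -0.112]
ft_force: [0.3, 0.6, -3.3]
grip_width: 0.465
```

>>> {"api": "send_rows", "payload": {
  "motion": [
    [40, -0.002, 0, 0, 0, 0, 0],
    [40, -0.004, 0, 0, 0, 0, 0],
    [40, -0.006, 0, 0, 0, 0, 0],
    [40, -0.008, 0, 0, 0, 0, 0]
  ]
}}

```text
clock: 17.2
position: [0.5022, 0.2391, 0.0522]
ee_rot: [0.112, 0.698, -0.698, -0.112]
ft_force: [0.0, 0.0, -4.4]
grip_width: 0.464
```

>>> {"api": "send_rows", "payload": {
  "motion": [
    [40, -0.002, 0, 0, 0, 0, 0],
    [40, -0.004, 0, 0, 0, 0, 0],
    [40, -0.006, 0, 0, 0, 0, 0]
  ]
}}

```text
clock: 17.45
position: [0.5079, 0.2373, 0.0522]
ee_rot: [0.112, 0.698, -0.698, -0.112]
ft_force: [-0.3, 1.7, -4.2]
grip_width: 0.462
```

>>> {"api": "send_rows", "payload": {
  "motion": [
    [40, -0.002, 0, 0, 0, 0, 0],
    [40, -0.004, 0, 0, 0, 0, 0],
    [40, -0.004, 0, 0, 0, 0, 0]
  ]
}}

```text
clock: 17.7
position: [0.5119, 0.236, 0.0522]
ee_rot: [0.112, 0.698, -0.698, -0.112]
ft_force: [1.0, 1.3, -5.4]
grip_width: 0.464
```

>>> {"api": "send_rows", "payload": {
  "motion": [
    [40, -0.002, 0.0004, 0, 0, 0, 0],
    [40, -0.004, 0.0004, 0, 0, 0, 0],
    [40, -0.005, 0.0004, 0, 0, 0, 0]
  ]
}}

```text
clock: 17.95
position: [0.5163, 0.2344, 0.0518]
ee_rot: [0.112, 0.698, -0.698, -0.112]
ft_force: [-1.5, 0.3, -4.1]
grip_width: 0.464
```

>>> {"api": "send_rows", "payload": {
  "motion": [
    [40, -0.002, 0, 0, 0, 0, 0],
    [40, -0.004, 0, 0, 0, 0, 0],
    [40, -0.005, 0, 0, 0, 0, 0]
  ]
}}

```text
clock: 18.2
position: [0.5214, 0.2329, 0.0519]
ee_rot: [0.112, 0.698, -0.698, -0.112]
ft_force: [-1.3, 0.9, -1.7]
grip_width: 0.464
```

```bash
python3 look.py q4 250 205 64 64 9
```

```text
18.25 [0.5216 0.2328 0.052 ] [-0.6  0.7 -3.6] [0.18 0.01 0.05] 0.4617999817762875
```

View pics/q4.png

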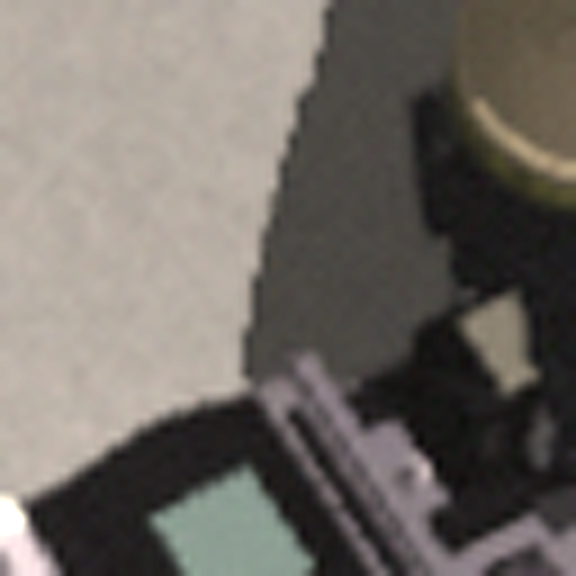

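>>> {"api": "send_rows", "payload": {
  "motion": [
    [40, -0.002, 0, 0, 0, 0, 0],
    [40, -0.004, 0, 0, 0, 0, 0],
    [40, -0.005, 0, 0, 0, 0, 0]
  ],
  "squeeze": 50
}}

```text
clock: 18.5
position: [0.5262, 0.2313, 0.052]
ee_rot: [0.112, 0.698, -0.698, -0.112]
ft_force: [-0.2, 0.6, -1.7]
grip_width: 0.458
```

>>> {"api": "send_rows", "payload": {
  "motion": [
    [40, -0.002, 0, 0, 0, 0, 0],
    [40, -0.004, 0, 0, 0, 0, 0],
    [40, -0.005, 0, 0, 0, 0, 0]
  ]
}}

```text
clock: 18.75
position: [0.5308, 0.2297, 0.0518]
ee_rot: [0.112, 0.698, -0.698, -0.112]
ft_force: [-0.7, 0.7, -3.3]
grip_width: 0.459
```

>>> {"api": "send_rows", "payload": {
  "motion": [
    [40, -0.002, 0, 0, 0, 0, 0],
    [40, -0.004, 0, 0, 0, 0, 0],
    [40, -0.004, 0, 0, 0, 0, 0]
  ]
}}

```text
clock: 19.0
position: [0.5335, 0.2288, 0.0517]
ee_rot: [0.111, 0.698, -0.698, -0.112]
ft_force: [-5.0, 0.9, 0.6]
grip_width: 0.465
```

>>> {"api": "send_rows", "payload": {
  "motion": [
    [40, -0.002, 0, 0, 0, 0, 0],
    [40, -0.004, 0, 0, 0, 0, 0],
    [40, -0.005, 0, 0, 0, 0, 0]
  ]
}}

```text
clock: 19.25
position: [0.5375, 0.2275, 0.0516]
ee_rot: [0.11, 0.698, -0.698, -0.113]
ft_force: [-9.4, 1.2, 3.5]
grip_width: 0.46
```

>>> {"api": "send_rows", "payload": {
  "motion": [
    [40, -0.002, 0, 0, 0, 0, 0],
    [40, -0.003, 0, 0, 0, 0, 0],
    [40, -0.003, 0, 0, 0, 0, 0]
  ]
}}

```text
clock: 19.5
position: [0.5403, 0.2266, 0.0516]
ee_rot: [0.11, 0.698, -0.698, -0.113]
ft_force: [-8.8, 1.9, 3.5]
grip_width: 0.46
```

>>> {"api": "send_rows", "payload": {
  "motion": [
    [40, -0.001, 0, 0, 0, 0, 0],
    [40, -0.002, 0, 0, 0, 0, 0],
    [40, -0.002, 0, 0, 0, 0, 0]
  ]
}}

```text
clock: 19.75
position: [0.5422, 0.226, 0.0516]
ee_rot: [0.11, 0.698, -0.698, -0.113]
ft_force: [-8.6, 1.3, 2.2]
grip_width: 0.464
```

>>> {"api": "send_rows", "payload": {
  "motion": [
    [40, -0.001, 0, 0, 0, 0, 0],
    [40, -0.0015, 0, 0, 0, 0, 0],
    [40, -0.0015, 0, 0, 0, 0, 0]
  ]
}}

```text
clock: 20.0
position: [0.5435, 0.2256, 0.0516]
ee_rot: [-0.11, -0.698, 0.698, 0.113]
ft_force: [-10.3, 0.7, 2.6]
grip_width: 0.468
```

>>> {"api": "send_rows", "payload": {
  "motion": [
    [40, -0.001, 0, 0, 0, 0, 0],
    [40, -0.0015, 0, 0, 0, 0, 0],
    [40, -0.0015, 0, 0, 0, 0, 0]
  ]
}}

```text
clock: 20.25
position: [0.5438, 0.2255, 0.0516]
ee_rot: [-0.109, -0.698, 0.698, 0.113]
ft_force: [-15.9, -0.1, 8.8]
grip_width: 0.466
```

>>> {"api": "send_rows", "payload": {
  "motion": [
    [40, -0.001, 0, 0, 0, 0, 0],
    [40, -0.001, 0, 0, 0, 0, 0],
    [40, -0.001, 0, 0, 0, 0, 0]
  ]
}}

```text
clock: 20.5
position: [0.5438, 0.2255, 0.0517]
ee_rot: [-0.109, -0.698, 0.699, 0.114]
ft_force: [-20.4, 1.4, 11.3]
grip_width: 0.462
```

>>> {"api": "send_rows", "payload": {
  "motion": [
    [40, 0.001, 0, 0, 0, 0, 0],
    [40, 0.002, 0, 0, 0, 0, 0],
    [40, 0.002, 0, 0, 0, 0, 0]
  ]
}}

```text
clock: 20.75
position: [0.5438, 0.2255, 0.0516]
ee_rot: [-0.11, -0.698, 0.698, 0.113]
ft_force: [-10.5, 0.8, 3.4]
grip_width: 0.461
```

>>> {"api": "send_rows", "payload": {
  "motion": [
    [40, 0.001, 0, 0, 0, 0, 0],
    [40, 0.0015, 0, 0, 0, 0, 0],
    [40, 0.0015, 0, 0, 0, 0, 0]
  ]
}}

```text
clock: 21.0
position: [0.5428, 0.2258, 0.0516]
ee_rot: [0.111, 0.698, -0.698, -0.112]
ft_force: [-7.4, 1.9, 1.6]
grip_width: 0.462
```

>>> {"api": "send_rows", "payload": {
  "motion": [
    [40, 0.001, 0, 0, 0, 0, 0],
    [40, 0.001, 0, 0, 0, 0, 0],
    [40, 0.001, 0, 0, 0, 0, 0]
  ]
}}

```text
clock: 21.25
position: [0.5422, 0.226, 0.0516]
ee_rot: [0.111, 0.698, -0.698, -0.112]
ft_force: [-6.2, 1.8, 0.1]
grip_width: 0.461
```

>>> {"api": "send_rows", "payload": {
  "motion": [
    [40, 0.0005, 0, 0, 0, 0, 0],
    [40, 0.001, 0, 0, 0, 0, 0],
    [40, 0.001, 0, 0, 0, 0, 0]
  ]
}}

```text
clock: 21.5
position: [0.5421, 0.226, 0.0516]
ee_rot: [0.112, 0.698, -0.698, -0.112]
ft_force: [-3.0, 2.2, -2.7]
grip_width: 0.463
```

>>> {"api": "send_rows", "payload": {
  "motion": [
    [40, 0.0005, 0, 0, 0, 0, 0],
    [40, 0.0005, 0, 0, 0, 0, 0],
    [40, 0.0005, 0, 0, 0, 0, 0]
  ]
}}

```text
clock: 21.75
position: [0.542, 0.226, 0.0516]
ee_rot: [0.112, 0.698, -0.698, -0.112]
ft_force: [-1.0, 2.5, -7.4]
grip_width: 0.462
```

The pack holds 1.8 mm short of the stop and the ejector load has gone off the arm, so the catch has clicked. Now I'll let go.

>>> {"api": "send_rows", "payload": {
  "motion": [
    [40, 0, 0.0004, 0.0003, 0, 0, 0],
    [48, 0, 0.0004, 0.0003, 0, 0, 0],
    [52, 0, 0.0004, 0.0003, 0, 0, 0],
    [60, 0, 0.0004, 0.0003, 0, 0, 0],
    [80, 0, 0.0004, 0.0003, 0, 0, 0],
    [90, 0, 0.0004, 0.0003, 0, 0, 0],
    [90, 0, 0.0004, 0.0003, 0, 0, 0]
  ],
  "squeeze": 20
}}

```text
clock: 22.33
position: [0.542, 0.2256, 0.0516]
ee_rot: [0.112, 0.698, -0.698, -0.112]
ft_force: [0.6, 0.1, 0.7]
grip_width: 0.904
```

>>> {"api": "send_rows", "payload": {
  "motion": [
    [90, 0, -0.02, 0, 0, 0, 0],
    [90, 0, -0.05, 0, 0, 0, 0],
    [90, 0, -0.08, 0, 0, 0, 0],
    [90, 0, -0.11, 0, 0, 0, 0],
    [90, 0, -0.14, 0, 0, 0, 0],
    [90, 0.03, -0.15, 0, 0, 0, 0],
    [90, 0.07, -0.15, 0, 0, 0, 0],
    [90, 0.1, -0.15, 0.03, 0, 0, 0],
    [90, 0.1, -0.15, 0.06, 0, 0, 0],
    [90, 0.1, -0.15, 0.1, 0, 0, 0]
  ]
}}

```text
clock: 23.17
position: [0.4139, 0.1632, 0.2015]
ee_rot: [0.11, 0.699, -0.698, -0.11]
ft_force: [1.8, -2.0, 0.6]
grip_width: 0.9
```

```bash
python3 look.py r1 235 205 90 90 6; python3 look.py r2 0 0 512 384 1; python3 look.py r3 150 120 90 90 6 top; python3 - <<'E'
from h import *
c=load("scene_r1.pkl");P=cloud(c)
a=np.radians(-18.3);d=P[...,:2]-np.array([.5425,.2257]);x=d@[np.cos(a),np.sin(a)];y=d@[-np.sin(a),np.cos(a)]
m=(P[...,2]>.09)&(P[...,2]<.1)&(abs(y)<.04)&(abs(x)<.06);q=P[m];print(m.sum(),np.percentile(x[m],[2,50,98]),np.percentile(y[m],[2,50,98]),np.median(q[:,2]))
E
```

```text
23.2167 [0.4132 0.1544 0.2012] [ 2.4 -6.  -0.5] [-0.41 -0.21 -0.03] 0.9006633514935385
23.2667 [0.4145 0.157  0.2016] [ 1.8 -0.5  0.1] [0.03 0.02 0.02] 0.9024844654525626
23.3167 [0.4152 0.1596 0.2018] [ 0.7 -0.2  0.3] [ 0.04 -0.01 -0.06] 0.8940119292602492
311 [-0.03687412 -0.00178695  0.0312529 ] [-0.01785669  0.0026899   0.02104032] 0.09543685194827882
```

View pics/r1.png

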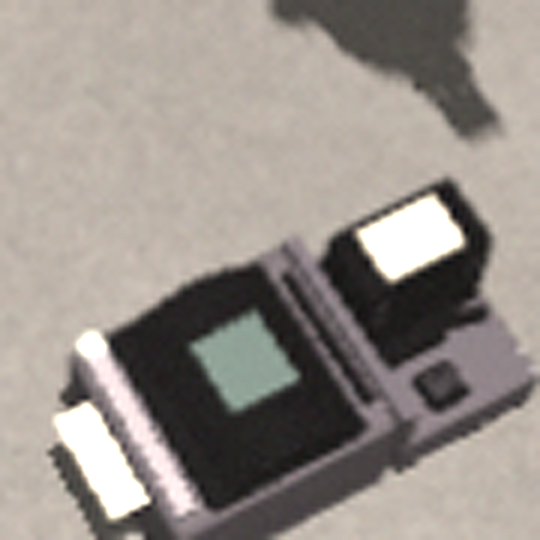

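View pics/r2.png

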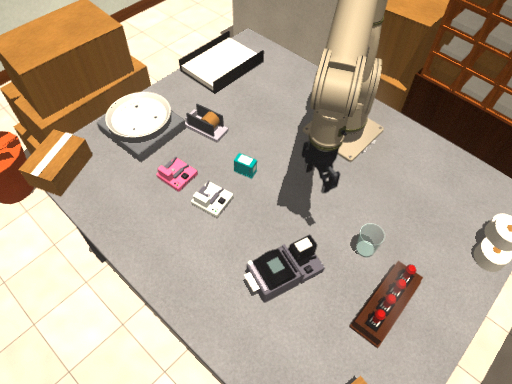

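The pack sits against the printer wall at about (400,260) in the crop. Nothing else has moved. I'll let a moment pass, look again, then hand in.

>>> {"api": "send_rows", "payload": {
  "motion": [
    [90, 0, 0, 0, 0, 0, 0],
    [90, 0, 0, 0, 0, 0, 0],
    [90, 0, 0, 0, 0, 0, 0],
    [90, 0, 0, 0, 0, 0, 0],
    [90, 0, 0, 0, 0, 0, 0],
    [90, 0, 0, 0, 0, 0, 0],
    [90, 0, 0, 0, 0, 0, 0],
    [90, 0, 0, 0, 0, 0, 0],
    [90, 0, 0, 0, 0, 0, 0],
    [90, 0, 0, 0, 0, 0, 0]
  ]
}}

```text
clock: 24.15
position: [0.4155, 0.1619, 0.2013]
ee_rot: [0.112, 0.698, -0.698, -0.112]
ft_force: [0.5, 0.3, 0.9]
grip_width: 0.9
```

```bash
python3 look.py r4 235 205 90 90 6; python3 - <<'E'
from h import *
from workcell import *
c=load("scene_r4.pkl");P=cloud(c)
a=np.radians(-18.3);d=P[...,:2]-np.array([.5425,.2257]);x=d@[np.cos(a),np.sin(a)];y=d@[-np.sin(a),np.cos(a)]
m=(P[...,2]>.09)&(P[...,2]<.1)&(abs(y)<.04)&(abs(x)<.06);print(m.sum(),np.percentile(x[m],[2,50,98]),np.median(P[m][:,2]))
print(np.abs(c["pixels"].astype(int)-load("scene_r1.pkl")["pixels"]).mean(2)[205:295,235:325].max())
print(hand_in())
E
```

```text
24.2 [0.4156 0.1619 0.2014] [ 0.1  0.5 -0.4] [ 0.01 -0.    0.  ] 0.8981722452042782
314 [-0.03772819 -0.0019478   0.03207449] 0.09552073042708728
43.333333333333336
the job is handed in; nothing more can be done
None
```

The battery pack is latched in the printer. I handed the job in at about 24 s, with the gripper well clear.

I pressed the charger's catch with about 2.5 N and the pack sprung out about 10 mm. I gripped it across its width, drew it out of the rails, carried it over and slid it into the printer until it met the stop. Pushing it home took up to 20 N against the end stop.

**Last checks**
- **Catch:** when I eased off, the pack stayed about 1.8 mm short of the stop and the ejector force on the arm fell from 7 N to about 1 N. That means the catch had clicked.
- **Pack position:** after I let go, its measured position stayed within 1 mm for the next second. It is about 1.8 mm short of my home estimate, as a latched pack should be.
- **Other objects:** the stamps, scale pan, tape cutter and jar look in place in the overview picture. I did not measure them.

**What went wrong or disagreed**
- **First press:** on my first try at the catch, the gripper's linkage touched the pack's top edge with about 12–13 N. I backed off and turned the jaws.
- **Joint 7:** my first turn went the wrong way and brought the joint to -2.59, just inside its -2.6 limit, so I reversed.
- **Camera offset:** the two cameras disagreed by about 4 mm sideways. I settled it from the sideways force when gripping the pack.
- **Picture comparison:** comparing the pictures from just after release and a second later around the printer showed one difference of 43 grey levels. I did not look into it; the moving gripper's shadow is the likely cause.

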